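# Fold down the check-off flags along the row

## Task

The delivery is put away: run closed fingertips lightly along the row of white flags on the wooden check-off board, starting from the end farther from the steel post, so that the four flags before the post fold down flat one after another. Leave the two flags beyond the post standing. Only stroke the flags gently: do not lift the board or push it about, and leave everything else where it is.

Things in the scene. Friction and masses are not known exactly. Their poses are not given: they have to be found in the camera images.
- board: loose wooden check-off board, 140 (own x) x 380 (own y) x 18 mm thick, about 1 kg, lying on the table; origin at the centre of its underside, z up. Six identical white flags stand on it in a row along own y, all at own x = -20 mm, hinged at own y = +120, +78, +36, -6, then -100 and -142 mm; a steel post stands between the fourth and the fifth at own y = -75
- flag1_foot (a point): point on the board's top face (18 mm above the table) under the middle of the hinge of flag 1, counting from the +y end of the board, the end farther from the post
- flag2_foot (a point): point on the board's top face (18 mm above the table) under the middle of the hinge of flag 2, counting from the +y end of the board, the end farther from the post
- flag3_foot (a point): point on the board's top face (18 mm above the table) under the middle of the hinge of flag 3, counting from the +y end of the board, the end farther from the post
- flag4_foot (a point): point on the board's top face (18 mm above the table) under the middle of the hinge of flag 4, counting from the +y end of the board, the end farther from the post
- flag5_foot (a point): point on the board's top face (18 mm above the table) under the middle of the hinge of flag 5, counting from the +y end of the board, the end farther from the post (beyond the post, to stay standing)
- flag6_foot (a point): point on the board's top face (18 mm above the table) under the middle of the hinge of flag 6, counting from the +y end of the board, the end farther from the post (beyond the post, to stay standing)
- flag1 (a joint): flag 1: 0 = upright (starts 0 to 0.3), 1.57 = folded flat towards the board's -y end; it cannot lean the other way. Hinge friction (0.012 N m) holds it at any angle; it does not fall or spring. White plate 40 mm wide (along board x), 36 long, 4 thick; hinge pin 3 mm above the board top; flat, its upper face is 23 mm above the table
- flag2 (a joint): flag 2: 0 = upright (starts 0 to 0.3), 1.57 = folded flat towards the board's -y end; it cannot lean the other way. Hinge friction (0.012 N m) holds it at any angle; it does not fall or spring. White plate 40 mm wide (along board x), 36 long, 4 thick; hinge pin 3 mm above the board top; flat, its upper face is 23 mm above the table
- flag3 (a joint): flag 3: 0 = upright (starts 0 to 0.3), 1.57 = folded flat towards the board's -y end; it cannot lean the other way. Hinge friction (0.012 N m) holds it at any angle; it does not fall or spring. White plate 40 mm wide (along board x), 36 long, 4 thick; hinge pin 3 mm above the board top; flat, its upper face is 23 mm above the table
- flag4 (a joint): flag 4: 0 = upright (starts 0 to 0.3), 1.57 = folded flat towards the board's -y end; it cannot lean the other way. Hinge friction (0.012 N m) holds it at any angle; it does not fall or spring. White plate 40 mm wide (along board x), 36 long, 4 thick; hinge pin 3 mm above the board top; flat, its upper face is 23 mm above the table
- flag5 (a joint): flag 5: 0 = upright (starts 0 to 0.15), 1.57 = folded flat towards the board's -y end; it cannot lean the other way. Hinge friction (0.012 N m) holds it at any angle; it does not fall or spring. White plate 40 mm wide (along board x), 36 long, 4 thick; hinge pin 3 mm above the board top; flat, its upper face is 23 mm above the table
- flag6 (a joint): flag 6: 0 = upright (starts 0 to 0.15), 1.57 = folded flat towards the board's -y end; it cannot lean the other way. Hinge friction (0.012 N m) holds it at any angle; it does not fall or spring. White plate 40 mm wide (along board x), 36 long, 4 thick; hinge pin 3 mm above the board top; flat, its upper face is 23 mm above the table
- post_top (a point): centre of the top of the steel post, 14 mm in diameter, 46 mm tall, standing on the board
- gluestick: glue stick, 24 mm in diameter, 62 mm tall, standing loose on the board's top face 65 mm from the row's centre line on the own +x side, between 35 and 85 mm in own y; origin at the centre of its underside; to be left alone
- tumbler: white travel tumbler with black lid, 86 mm in diameter, 188 mm tall, beyond the -y end of the board; origin at the centre of its underside; to be left alone
- tape: roll of clear tape, 90 mm across, 24 mm high, lying flat in front of the board; origin at the centre of its underside; to be left alone
- carton: small cardboard carton 60 x 90 x 50 mm high, behind the board; origin at the centre of its underside; to be left alone
- eraser: whiteboard eraser, 50 x 110 x 34 mm high, behind the board; origin at the centre of its underside; to be left alone
- jar: glass jar, 60 mm in diameter, 68 mm tall, in front of the board; origin at the centre of its underside; to be left alone
- mug: white mug, 80 mm in diameter, 90 mm tall, off to the left; origin at the centre of its underside; to be left alone

How it is judged:
By the outcome, as a careful person would: the job done as asked, in the order asked, and still so for the second after the job is handed in, with the robot touching nothing.
It also fails if it takes over 45 s, if anything falls off the work surface, if the arm or the gripper's body presses on something with over 40 N, if the wrist force passes 120 N, or if a joint passes its speed limit or range.

## Robot

A 6-joint arm with a two-finger parallel gripper is mounted at the origin on the work surface. World frame = base frame: x ahead of the robot, y to its left, z up, the work surface at z = 0. Lengths are in m, angles in degrees, forces in N, time in s.
With the tool pointing down it reaches from about 0.375 to 0.9 m from the base axis. Payload 3.1 kg.
Tool frame: the origin (TCP) lies at the very end of the fingers, on their centre line; the grasp point (between the pads) lies 19 mm behind it; z points along the fingers, y is the line along which they close (so a half turn about z gives the same grasp; the last joint's range is limited). The gripper opens to 87 mm and grips with 3 to 60 N. Pads are 19 mm wide; open, the fingers measure 117 mm over their backs; the gripper's body (75 mm by 190 mm) begins 51 mm behind the grasp point.
Start: joints at [-84.54, 30.224, 82.088, -0, 67.689, -10.227], TCP at [0.169, -0.602, 0.223] pointing down, gripper open.
Joint ranges: [-176.69, 176.69], [-43.24, 126.21], [12.49, 139.97], [-82, 262], [0, 151.66], [-163.58, 163.58]. Speed limits (degrees/s): [159.86, 159.86, 180, 180, 180, 180].

## Interface

Orientations are given as a 3x3 rotation matrix whose columns are the frame's x, y, z axes.
In Python, from rig import readout, cams, bot gives the robot as it stands.
- The arm moves only by the shell command python3 -m inch 'ROWS'. ROWS is JSON, a list of rows, each a list of 5 numbers: the shift along the world's x, y, z in cm, then the turn about the world's z in degrees, then the finger opening in cm, from 0 to 8.7. In form: [[dx, dy, dz, twist, fingers], ...]. A call has 1 to 10 rows; each row is the pose to reach, as a shift and turn from the pose commanded when the call began; what a row does not reach only later rows make up. A row lasts 1/12 s, in which the tool goes at most 41.7 mm and 7.16 degrees, less where a joint would pass 70% of its speed; a pose out of reach is approached as far as the arm can. A call with a gripper value outside its range is refused whole. The fingers move at their own pace and stop on an object; the grip force is fixed at half the most. Time passes only in rows, so rows that repeat a pose let the fingers close. It gives the time, the measured TCP pose, the force, the opening and the grip force at its end, in the units of the state.
- readout.read_state(): the state, without advancing time (a new reading comes with each control period).
- cams.capture(name): name is "scene" or "top" or "wrist"; returns a dict with "image" (384x512x3 uint8, blue, green, red), "intrinsics" (3x3 intrinsics, pixels), "k1" (the pictures are not rectified: a ray, as slopes to the right and down, at radius r is drawn at 1 + k1 r^2 times it, then the intrinsics apply), "xyz" and "rotation" of the camera in the world; the wrist camera has in their place "tool_from_camera" (4x4, takes a point from camera to tool coordinates, whose origin is the TCP and whose axes are the flange's). Camera axes: x right, y down, z forward; pixel columns grow to the right and rows downward; lengths in m; the calibration is good to about 2 mm. A picture is of the moment at which its call begins: read the wrist's pose just before it. There is no depth.
- bot.hand_in(): hands the job in; it is judged then, once.
The state is a dict: "time_s": time; "joint_positions": joint angles; "qvel": joint speeds; "tau": joint torques, N m; "position": TCP position; "tcp_rot": TCP orientation; "force": force on the tool from outside, world axes, zero at the start; "moment": the same for the moment, N m; "opening": opening from 0.0 (shut) to 1.0 (fully open); "grasp_force": force on a finger pad.
Only numpy, scipy, OpenCV 4.12 (cv2) and the standard library are available. Lean on these libraries where they do the work, as an engineer would, in place of code of your own. Each camera call takes 0.05 s, during which the arm holds its last target. There are 200 camera calls.

## Working session

There is one attempt and no reset: what is moved stays moved. The work goes in short steps, Python scripts to look and compute and a shell command to move; the robot and the scene stay as the last step left them, time stands still between calls to the robot, and variables do not carry over. Pictures are saved under pics/ and viewed, at most 10 in all, crops included, and the job is handed in when it is done.

```bash
mkdir -p pics; cat > h.py <<'E'
import numpy as np, cv2, json
from rig import readout, cams, bot
def snap(name,out):
    s=readout.read_state(); c=cams.capture(name)
    cv2.imwrite('pics/%s.png'%out,c['image'])
    if 'tool_from_camera' in c:
        T=np.eye(4);T[:3,:3]=s['tcp_rot'];T[:3,3]=s['position'];M=T@np.array(c['tool_from_camera'])
        R,p=M[:3,:3],M[:3,3]
    else: R,p=np.array(c['rotation']),np.array(c['xyz'])
    np.savez('pics/%s.npz'%out,K=c['intrinsics'],k1=c['k1'],R=R,p=p)
    return c
def load(o):
    d=np.load('pics/%s.npz'%o); return d['K'],float(d['k1']),d['R'],d['p']
def pix2w(o,uv,z):
    K,k1,R,p=load(o)
    q=cv2.undistortPoints(np.array(uv,float).reshape(-1,1,2),K,np.array([k1,0,0,0,0.])).reshape(-1,2)
    z=np.broadcast_to(z,len(q))
    d=np.c_[q,np.ones(len(q))]@R.T
    return p+d*((z-p[2])/d[:,2])[:,None]
def w2pix(o,P):
    K,k1,R,p=load(o)
    return cv2.projectPoints(np.array(P,float).reshape(-1,1,3),cv2.Rodrigues(R.T)[0],-R.T@p,K,np.array([k1,0,0,0,0.]))[0].reshape(-1,2)
E
python3 - <<'E'
from h import *
for n in('scene','top'): snap(n,n)
a=cv2.imread('pics/top.png'); cv2.imwrite('pics/topL.png',cv2.resize(a,(800,600),interpolation=cv2.INTER_CUBIC))
s=readout.read_state(); print(s['tcp_rot'],s['time_s'],s['position'],s['force'],s['opening'])
for n in('scene','top'): print(load(n)[2:])
E
```

```text
[[ 9.62748172e-01  2.70399566e-01 -1.79681832e-04]
 [ 2.70399393e-01 -9.62746257e-01  1.95274772e-03]
 [ 3.55034125e-04 -1.92859015e-03 -9.99998077e-01]] 0.1 [ 0.16893689 -0.60104228  0.22166912] [ 0.36382133  0.28291285 -1.01829158] 0.9983707266366313
(array([[-0.84616871,  0.33577751, -0.41382602],
       [ 0.53265811,  0.55700755, -0.63719536],
       [ 0.01654835, -0.75960256, -0.65017698]]), array([1.02837371, 0.82226106, 0.81443213]))
(array([[-0.0095459 , -0.98631365,  0.16460334],
       [-0.99992779,  0.00821366, -0.00877239],
       [ 0.00730033, -0.16467519, -0.98632083]]), array([0.39161677, 0.0839324 , 1.21787079]))
```

View pics/topL.png

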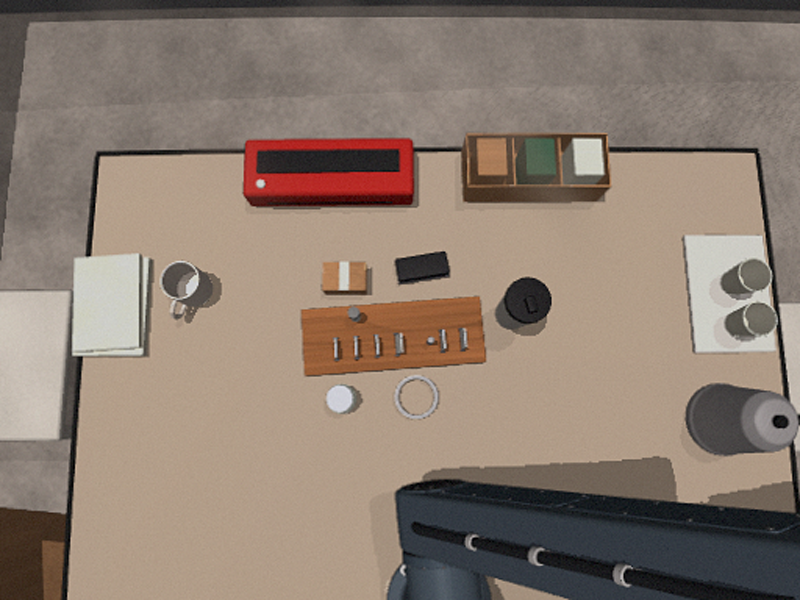

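View pics/scene.png

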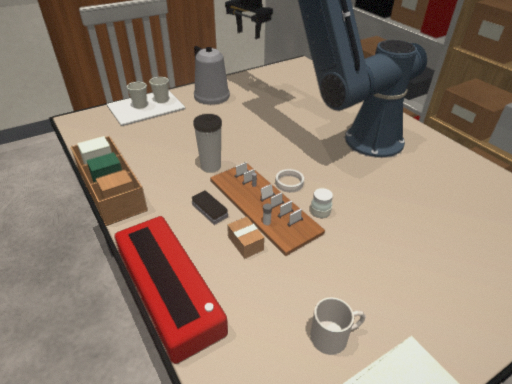

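The top view shows the board at about (302–485, 297–375) in the enlarged picture, with flag 1 on the left (world +y). The post is at about (432,340), the glue stick on the far side at (354,313), and the tumbler at the right. I'll enlarge this area to read the corners.

```bash
python3 - <<'E'
from h import *
a=cv2.imread('pics/top.png')[180:250,185:320]
cv2.imwrite('pics/c1.png',cv2.resize(a,None,fx=5.9,fy=5.9,interpolation=cv2.INTER_CUBIC))
a=cv2.imread('pics/scene.png')[150:255,200:330]
cv2.imwrite('pics/c2.png',cv2.resize(a,None,fx=5.5,fy=5.5,interpolation=cv2.INTER_CUBIC))
E
```

```text
(no output)
```

View pics/c1.png

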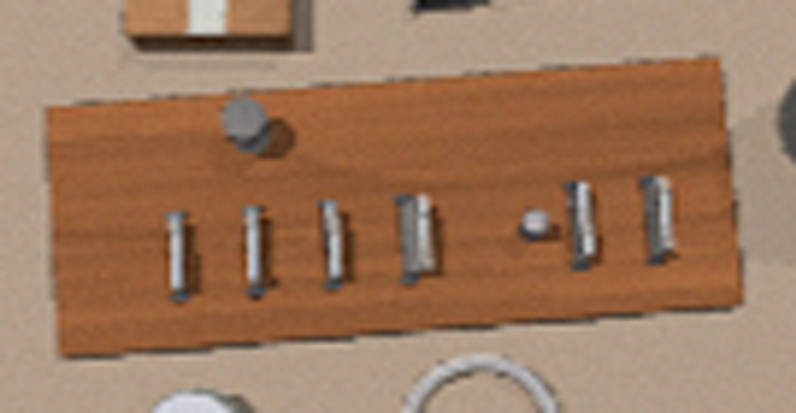

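View pics/c2.png

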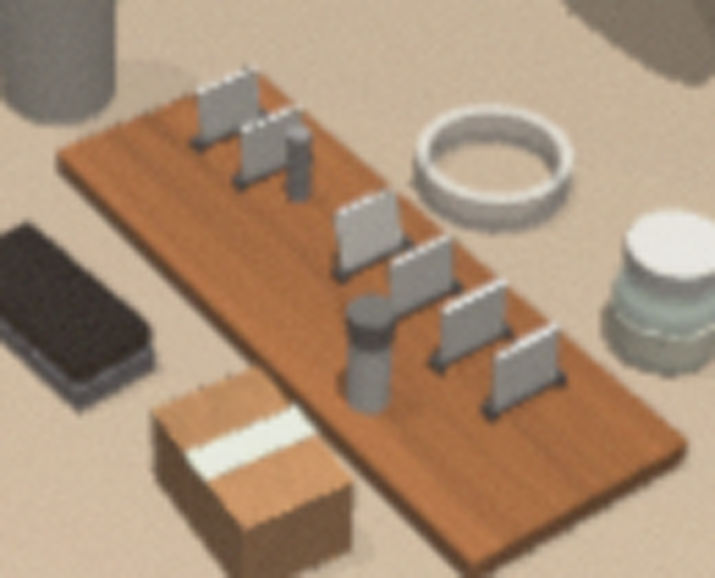

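```bash
cat > fit.py <<'E'
from h import *
from scipy.optimize import least_squares
t=[((46,107),(70,190,18)),((719,57),(70,-190,18)),((741,304),(-70,-190,18)),((60,356),(-70,190,18)),
((177,215),(0,120,21)),((181,295),(-40,120,21)),((253,208),(0,78,21)),((257,290),(-40,78,21)),((538,212),(-20,-75,64))]
s=[((58,158),(70,-190,18)),((686,447),(-70,190,18)),((258,68),(-70,-190,18)),((475,570),(70,190,18)),((299,132),(-20,-75,64))]
ut=np.array([[(u+.5)/5.9-.5+185,(v+.5)/5.9-.5+180] for (u,v),_ in t]);us=np.array([[(u+.5)/5.5-.5+200,(v+.5)/5.5-.5+150] for (u,v),_ in s])
Pt=np.array([b for _,b in t])/1e3;Ps=np.array([b for _,b in s])/1e3
def B2W(q,P):
    c,n=np.cos(q[2]),np.sin(q[2]); return np.array(P)@np.array([[c,-n,0],[n,c,0],[0,0,1]]).T+[q[0],q[1],0]
if __name__=='__main__':
    ft=lambda q:w2pix('top',B2W(q,Pt))-ut
    fs=lambda q:w2pix('scene',B2W(q,Ps))-us
    for nm,f in(('top',lambda q:ft(q).ravel()),('scene',lambda q:fs(q).ravel()),('both',lambda q:np.r_[ft(q),fs(q)].ravel())):
        r=least_squares(f,[.45,.1,0],loss='soft_l1'); print(nm,r.x[:2]*1e3,np.degrees(r.x[2]),np.abs(f(r.x)).max())
    print(ft(r.x).round(1).tolist(),fs(r.x).round(1).tolist())
    np.save('pose.npy',r.x)
    F=B2W(r.x,[[-.02,y,.018] for y in(.12,.078,.036,-.006,-.075,-.1,-.142)]);print(F.round(4))
    g=pix2w('top',[[(243+.5)/5.9-.5+185,(117+.5)/5.9-.5+180]],.08);print('glue',g)
E
python3 fit.py
```

```text
top [533.53517251  85.67649366] 3.8982259386535656 1.292148343433098
scene [535.18030087  89.74314401] 3.65466425780267 1.3396729734844826
both [533.76369056  86.58317818] 3.7826697011056964 1.7656169874934733
[[-0.4, -0.5], [0.1, -0.5], [0.6, -0.2], [-0.7, -0.2], [-0.3, 0.6], [-0.3, -0.8], [-0.4, 0.8], [-0.3, -0.9], [-0.6, 1.3]] [[-0.8, -1.8], [1.1, -1.2], [-0.4, -0.5], [-0.6, -1.0], [0.2, -0.1]]
[[ 0.5059  0.205   0.018 ]
 [ 0.5087  0.1631  0.018 ]
 [ 0.5114  0.1212  0.018 ]
 [ 0.5142  0.0793  0.018 ]
 [ 0.5188  0.0104  0.018 ]
 [ 0.5204 -0.0145  0.018 ]
 [ 0.5232 -0.0564  0.018 ]]
glue [[0.57283683 0.16474899 0.08      ]]
```

```bash
python3 -m inch '[[0,4,8,0,0],[1,8,10,0,0],[2,12,10,0,0],[4,15.5,10,-2,0],[6,19,10,-4,0],[9,22,10,-6,0],[12,25,10,-8,0],[14,28.5,10,-10,0],[17,31.5,10,-12,0],[19,35,10,-12,0]]'; python3 -m inch '[[2,3.5,0,0,0],[4,7,0,0,0],[6,10.5,0,0,0],[8,14,0,0,0],[10,17.5,0,0,0],[12,21,0,0,0],[13,25,0,0,0],[14,29,0,0,0],[14,32,0,0,0],[14,32,0,0,0]]'
python3 - <<'E'
from h import *
snap('wrist','w1'); a=cv2.imread('pics/w1.png'); cv2.imwrite('pics/w1L.png',cv2.resize(a,(800,600),interpolation=cv2.INTER_CUBIC))
from fit import B2W
q=np.load('pose.npy')
print(w2pix('w1',B2W(q,[[.07,.19,.018],[.07,-.19,.018],[-.07,-.19,.018],[-.07,.19,.018],[-.02,-.075,.064]]))*1.5625)
E
```

```text
time_s: 0.93
position: [0.3425, -0.2754, 0.3225]
tcp_rot: [[0.998, 0.062, 0.001], [0.062, -0.998, -0.0], [0.001, 0.0, -1.0]]
force: [0.9, -1.1, 0.0]
opening: 0.328
grasp_force: 0.0
time_s: 1.77
position: [0.4808, 0.0483, 0.322]
tcp_rot: [[0.998, 0.071, -0.002], [0.071, -0.997, 0.003], [-0.001, -0.003, -1.0]]
force: [-0.1, 0.1, -0.0]
opening: 0.006
grasp_force: 0.0
[[117.54101634  71.38278605]
 [592.95749023  74.60231026]
 [574.19856256 246.86184976]
 [142.66512174 244.35403271]
 [450.34334268 194.74778242]]
```

View pics/w1L.png

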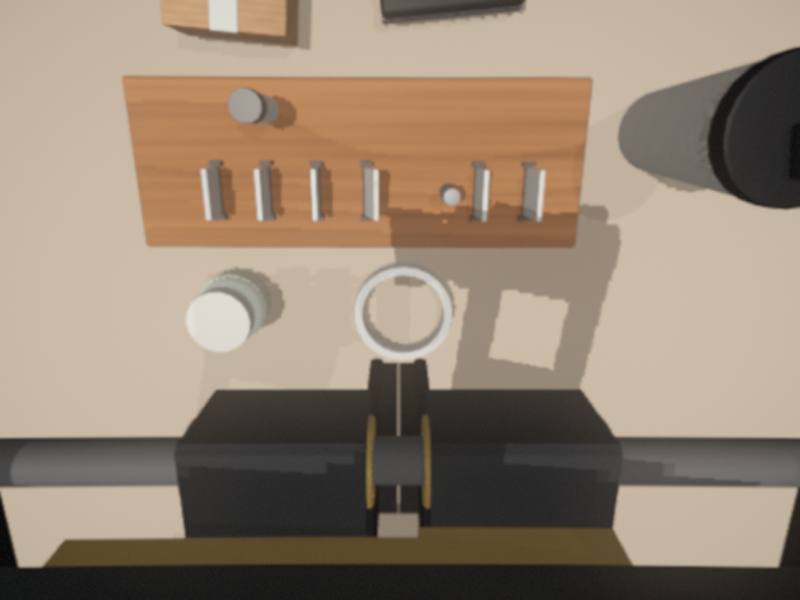

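The wrist view shows the board corners at (124,76), (591,78), (575,247) and (148,245), and the post top at (452,194). All six flags are standing. I'll refit the pose with these points.

```bash
python3 - <<'E'
from h import *
from fit import *
w=[((124,76),(70,190,18)),((591,78),(70,-190,18)),((575,247),(-70,-190,18)),((148,245),(-70,190,18)),((452,192),(-20,-75,64)),
((217,162),(0,120,21)),((221,219),(-40,120,21)),((480,163),(0,-100,21)),((476,220),(-40,-100,21)),((367,163),(0,-6,21)),((369,220),(-40,-6,21))]
uw=np.array([[(u+.5)/1.5625-.5,(v+.5)/1.5625-.5] for (u,v),_ in w]);Pw=np.array([b for _,b in w])/1e3
fw=lambda q:(w2pix('w1',B2W(q,Pw))-uw)
r=least_squares(lambda q:fw(q).ravel(),[.53,.09,.06],loss='soft_l1');print('wrist',r.x[:2]*1e3,np.degrees(r.x[2]));print(fw(r.x).round(1).tolist())
ft=lambda q:w2pix('top',B2W(q,Pt))-ut
fs=lambda q:w2pix('scene',B2W(q,Ps))-us
# mm-scaled weights
r=least_squares(lambda q:np.r_[fw(q)*1.5,ft(q)*2.5,fs(q)*2.5].ravel(),[.53,.09,.06],loss='soft_l1');q=r.x;print('all',q[:2]*1e3,np.degrees(q[2]))
np.save('pose.npy',q)
s=readout.read_state();print(s['position'],s['joint_positions'])
for by in(.16,.15,-.031,-.006,-.06): print(by,((B2W(q,[-.02,by,0])-s['position'])*100).round(2))
E
```

```text
wrist [532.5591086   84.44632759] 3.987409717943499
[[-2.2, -1.0], [2.8, -1.4], [1.3, 0.6], [-1.3, 1.2], [0.8, 2.8], [-0.3, 2.4], [0.2, -3.4], [-0.6, 2.2], [0.5, -3.7], [0.0, 2.1], [-0.8, -3.8]]
all [533.10938913  85.18432716] 3.8798700412167606
[0.48087906 0.04575586 0.32199362] [-7.85846362e+00  1.25216421e+01  9.39964827e+01  1.46756950e-02
  7.35700392e+01  7.81390482e+01]
0.16 [  2.14  19.77 -32.2 ]
0.15 [  2.21  18.77 -32.2 ]
-0.031 [  3.44   0.71 -32.2 ]
-0.006 [  3.27   3.21 -32.2 ]
-0.06 [  3.63  -2.18 -32.2 ]
```

```bash
python3 -m inch '[[0.4,4,0,0,0],[0.9,8,-1,0,0],[1.3,12,-4,0,0],[1.7,16,-8,0,0],[2.1,20.2,-12,0,0],[2.1,20.2,-16,0,0],[2.1,20.2,-20,0,0],[2.1,20.2,-22,0,0],[2.1,20.2,-22,0,0],[2.1,20.2,-22,0,0]]'; python3 - <<'E'
from h import *
from fit import B2W
q=np.load('pose.npy')
s=readout.read_state();print(s['position'],s['force'])
for by in(.165,-.031): print(by,((B2W(q,[-.02,by,0.026])-s['position'])*100).round(2))
E
```

```text
time_s: 2.65
position: [0.5005, 0.2435, 0.0996]
tcp_rot: [[0.998, 0.064, -0.008], [0.064, -0.998, -0.002], [-0.008, 0.002, -1.0]]
force: [0.8, 0.1, 0.3]
opening: 0.004
grasp_force: 0.0
[0.50047961 0.24350879 0.09962142] [0.75281944 0.1227025  0.29431777]
0.165 [ 0.15  0.49 -7.36]
-0.031 [  1.48 -19.06  -7.36]
```

```bash
python3 -m inch '[[0.1,0.3,-2,0,0],[0.1,0.4,-4,0,0],[0.1,0.4,-5.5,0,0],[0.1,0.4,-6.5,0,0],[0.1,0.4,-7,0,0],[0.1,0.4,-7.2,0,0],[0.1,0.4,-7.2,0,0],[0.1,0.4,-7.2,0,0],[0.1,0.4,-7.2,0,0]]'; python3 - <<'E'
from h import *
from fit import B2W
q=np.load('pose.npy')
s=readout.read_state();print(s['position'],s['force'])
for by in(.165,.06,-.031): print(by,((B2W(q,[-.02,by,0.026])-s['position'])*100).round(2))
snap('wrist','w2'); a=cv2.imread('pics/w2.png'); cv2.imwrite('pics/w2L.png',cv2.resize(a,(800,600)))
E
```

```text
time_s: 3.4
position: [0.5044, 0.2492, 0.0316]
tcp_rot: [[0.998, 0.064, 0.002], [0.064, -0.998, 0.001], [0.002, -0.0, -1.0]]
force: [0.9, -0.2, 0.2]
opening: 0.007
grasp_force: 0.0
[0.50436315 0.24917196 0.03155736] [ 0.9058185  -0.21364268  0.17363729]
0.165 [-0.24 -0.07 -0.56]
0.06 [  0.47 -10.55  -0.56]
-0.031 [  1.09 -19.63  -0.56]
```

View pics/w2L.png

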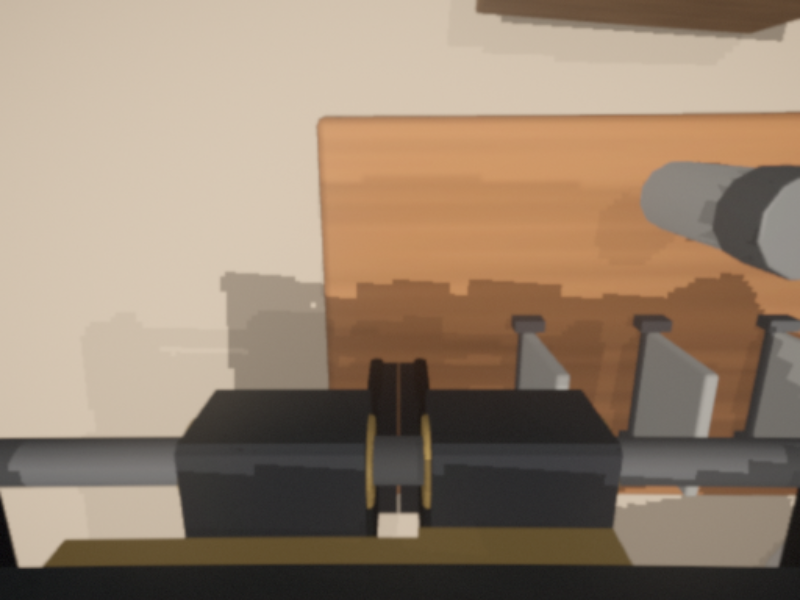

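The fingertips are over the board end, just before flag 1 (bracket at about (527,323)), and clear of it. The readings look noisy, so I'll check z with idle rows.

```bash
for i in 1 2 3 4; do python3 -m inch '[[0,0,0,0,0]]' | sed -n '1,2p;4p'; done; python3 -c "
from h import *
for i in range(5):
    snap('wrist','t');s=readout.read_state();print(s['position'],np.round(s['joint_positions'],2))"
```

```text
time_s: 3.53
position: [0.5039, 0.2492, 0.0311]
force: [0.4, -1.2, 0.5]
time_s: 3.62
position: [0.5038, 0.2492, 0.0309]
force: [0.0, -0.0, 0.3]
time_s: 3.7
position: [0.5036, 0.2492, 0.0307]
force: [-0.2, -0.0, -0.3]
time_s: 3.78
position: [0.5036, 0.2491, 0.0305]
force: [0.4, 0.3, 0.7]
[0.50355543 0.24911642 0.03049176] [ 14.93  41.88  99.06   0.    39.06 101.23]
[0.50357255 0.24908107 0.03048465] [ 14.92  41.88  99.06  -0.    39.06 101.23]
[0.50354211 0.24906609 0.03044474] [ 14.92  41.88  99.06   0.    39.06 101.23]
[0.50353322 0.24908537 0.03042226] [ 14.92  41.89  99.06  -0.    39.06 101.23]
[0.50354539 0.24906682 0.0304332 ] [ 14.92  41.88  99.06   0.    39.06 101.23]
```

```bash
cat > where.py <<'E'
from h import *
q=np.load('pose.npy');s=readout.read_state();p=s['position']
c,n=np.cos(q[2]),np.sin(q[2]);d=p[:2]-q[:2]
bx,by=c*d[0]+n*d[1],-n*d[0]+c*d[1]
print('row offset mm',round(bx*1e3+20,1),'front edge past hinges',[round((y-by*1e3+15),1) for y in(120,78,36,-6)],'z',round(p[2]*1e3,1),'F',np.round(s['force'],1))
E
python3 -m inch '[[0,0,1,0,0],[0,0,2.2,0,0],[0,0,2.2,0,0],[0,-0.8,2.2,0,0],[0.1,-1.6,2.2,0,0],[0.1,-2.3,2.2,0,0],[0.1,-2.6,2.2,0,0],[0.1,-2.6,2.2,0,0],[0.1,-2.6,2.2,0,0]]' | tail -0; python3 where.py
```

```text
row offset mm 0.7 front edge past hinges [np.float64(-4.0), np.float64(-46.0), np.float64(-88.0), np.float64(-130.0)] z 52.2 F [-0.1  0.7 -0.3]Exception ignored on flushing sys.stdout:
BrokenPipeError: [Errno 32] Broken pipe
```

```bash
python3 -m inch '[[0,-0.6,0,0,0],[0.1,-1.2,-0.2,0,0],[0.1,-1.8,-0.5,0,0],[0.2,-2.4,-1.0,0,0],[0.2,-2.9,-1.6,0,0],[0.2,-3.2,-2.2,0,0],[0.2,-3.4,-2.6,0,0],[0.2,-3.5,-2.8,0,0],[0.2,-3.5,-2.8,0,0],[0.2,-3.5,-2.8,0,0]]'; python3 where.py
```

```text
time_s: 5.62
position: [0.5064, 0.1881, 0.0242]
tcp_rot: [[0.998, 0.064, -0.001], [0.064, -0.998, -0.0], [-0.001, 0.0, -1.0]]
force: [-0.7, -0.3, -0.2]
opening: 0.005
grasp_force: 0.0
row offset mm 0.3 front edge past hinges [np.float64(30.5), np.float64(-11.5), np.float64(-53.5), np.float64(-95.5)] z 24.2 F [-0.7 -0.3 -0.2]
```

```bash
python3 -m inch '[[0,0,1.4,0,0],[0,0,2.8,0,0],[0,0,2.8,0,0],[0.1,-0.7,2.8,0,0],[0.1,-0.7,2.8,0,0]]'; python3 where.py
python3 - <<'E'
from h import *
snap('scene','s2'); a=cv2.imread('pics/s2.png')[130:260,200:340]; cv2.imwrite('pics/s2c.png',cv2.resize(a,None,fx=4.5,fy=4.5,interpolation=cv2.INTER_CUBIC))
E
```

```text
time_s: 6.03
position: [0.5075, 0.1803, 0.0523]
tcp_rot: [[0.998, 0.064, -0.0], [0.064, -0.998, -0.0], [-0.0, 0.0, -1.0]]
force: [0.1, -0.2, 0.4]
opening: 0.005
grasp_force: 0.0
row offset mm 0.9 front edge past hinges [np.float64(38.4), np.float64(-3.6), np.float64(-45.6), np.float64(-87.6)] z 52.3 F [ 0.1 -0.2  0.4]
```

View pics/s2c.png

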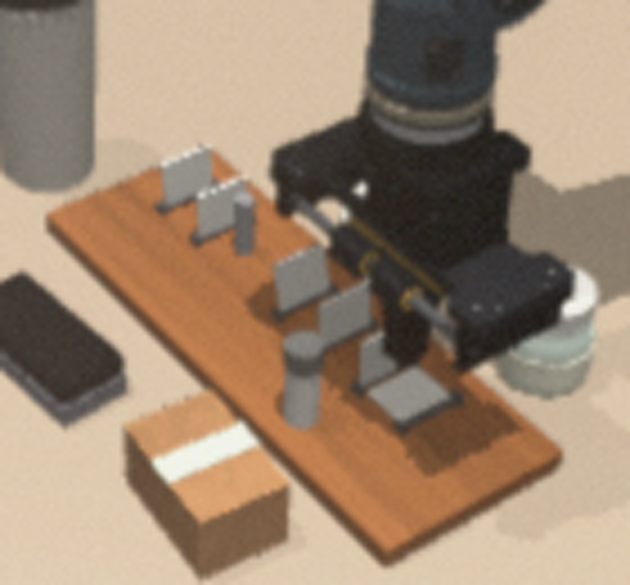

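Flag 1 at about (415,398) lies flat, and the finger is just before flag 2 at (375,360). The board hasn't moved, so I'll repeat the same stroke for flags 2, 3 and 4.

```bash
python3 -m inch '[[0,-0.6,0,0,0],[0,-1.2,-0.2,0,0],[0.1,-1.8,-0.5,0,0],[0.1,-2.4,-1.0,0,0],[0.1,-2.9,-1.6,0,0],[0.1,-3.2,-2.2,0,0],[0.2,-3.4,-2.6,0,0],[0.2,-3.5,-2.8,0,0],[0.2,-3.5,-2.8,0,0],[0.2,-3.5,-2.8,0,0]]' >/dev/null; python3 where.py
python3 -m inch '[[0,0,1.4,0,0],[0,0,2.8,0,0],[0,0,2.8,0,0],[0,-0.7,2.8,0,0],[0,-0.7,2.8,0,0]]'>/dev/null; python3 where.py
```

```text
row offset mm 0.6 front edge past hinges [np.float64(72.6), np.float64(30.6), np.float64(-11.4), np.float64(-53.4)] z 24.3 F [ 0.  -0.2 -0.5]
row offset mm -0.1 front edge past hinges [np.float64(80.3), np.float64(38.3), np.float64(-3.7), np.float64(-45.7)] z 52.3 F [ 0.4 -0.   0.4]
```

```bash
python3 -m inch '[[0,-0.6,0,0,0],[0.1,-1.2,-0.2,0,0],[0.1,-1.8,-0.5,0,0],[0.2,-2.4,-1.0,0,0],[0.2,-2.9,-1.6,0,0],[0.2,-3.2,-2.2,0,0],[0.2,-3.4,-2.6,0,0],[0.2,-3.5,-2.8,0,0],[0.2,-3.5,-2.8,0,0],[0.2,-3.5,-2.8,0,0]]' >/dev/null; python3 where.py
python3 -m inch '[[0,0,1.4,0,0],[0,0,2.8,0,0],[0,0,2.8,0,0],[0.1,-0.7,2.8,0,0],[0.1,-0.7,2.8,0,0]]'>/dev/null; python3 where.py
python3 -m inch '[[0,-0.6,0,0,0],[0,-1.2,-0.2,0,0],[0.1,-1.8,-0.5,0,0],[0.1,-2.4,-1.0,0,0],[0.1,-2.9,-1.6,0,0],[0.2,-3.2,-2.2,0,0],[0.2,-3.4,-2.6,0,0],[0.2,-3.5,-2.8,0,0],[0.2,-3.5,-2.8,0,0],[0.2,-3.5,-2.8,0,0]]' >/dev/null; python3 where.py
python3 -m inch '[[0,0,2,0,0],[0,0,5,0,0],[0,0,9,0,0],[0,0,13,0,0],[0,0,17,0,0],[0,0,21,0,0],[-2,0,24,0,0],[-6,0,24,0,0],[-6,0,24,0,0],[-6,0,24,0,0]]'
python3 - <<'E'
from h import *
snap('scene','s3'); a=cv2.imread('pics/s3.png')[130:260,200:340]
snap('wrist','w3'); b=cv2.resize(cv2.imread('pics/w3.png'),(600,450))[:300]
a=cv2.resize(a,(323,300),interpolation=cv2.INTER_CUBIC)
a=cv2.resize(a,(600,557))[:540]; cv2.imwrite('pics/s3c.png',a); cv2.imwrite('pics/w3c.png',b)
E
```

```text
row offset mm -0.4 front edge past hinges [np.float64(114.6), np.float64(72.6), np.float64(30.6), np.float64(-11.4)] z 24.3 F [-0.3 -0.2  0.7]
row offset mm 0.4 front edge past hinges [np.float64(122.4), np.float64(80.4), np.float64(38.4), np.float64(-3.6)] z 52.3 F [-0.1  0.7  0.5]
row offset mm -0.2 front edge past hinges [np.float64(156.7), np.float64(114.7), np.float64(72.7), np.float64(30.7)] z 24.3 F [-0.6  1.   0.1]
time_s: 10.25
position: [0.4513, 0.0628, 0.2647]
tcp_rot: [[0.998, 0.065, -0.002], [0.065, -0.998, 0.0], [-0.002, -0.0, -1.0]]
force: [0.1, 0.4, 0.5]
opening: 0.0
grasp_force: 0.0
```

View pics/s3c.png

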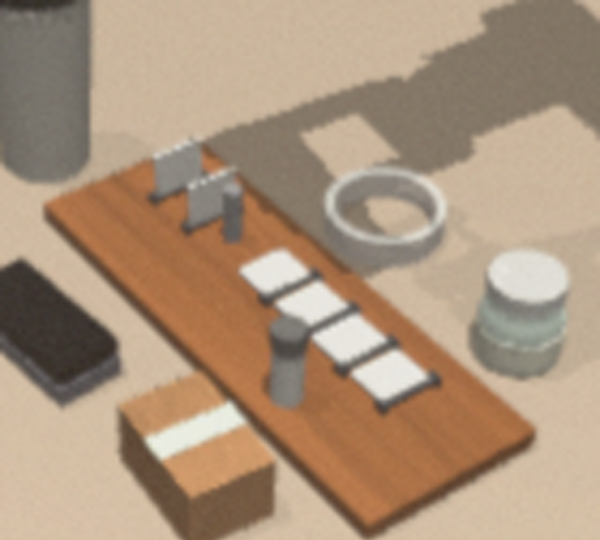

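View pics/w3c.png

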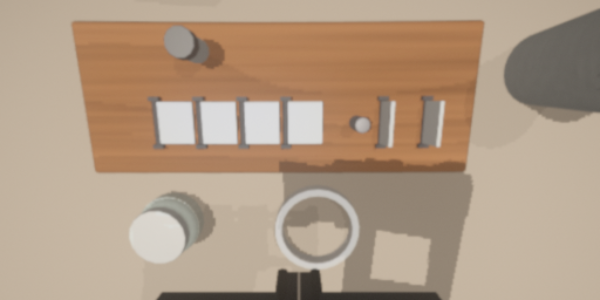

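Flags 1–4, at about (175–305, 122) in the wrist view, lie flat. Flags 5 and 6, at (387,122) and (433,122), still stand, and the glue stick, post and board are where they were.

```bash
python3 -c "from rig import bot; print(bot.hand_in())"
```

```text
the job is handed in; nothing more can be done
None
```

I folded flags 1–4 flat in order, one light stroke each. The final pictures show flags 5 and 6 still standing and the board and the objects around it unmoved, and I handed the job in at about 10 s of the 45 s limit.

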